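# Hang a glazed test tile on the drying rail and slide it to its notch

### The job

The carrier with the freshly glazed test tile hangs on the front wall of the white tub. Take it by its black grip, hook it over the drying rail at the open end, slide it along under the keeper strip until it drops fully into the empty notch, and let go of it there so that it hangs straight. Let nothing touch the tile, and do not disturb the carrier already hanging there or the cup, tape and rib lying about.

Things in the scene. Friction and masses are not known exactly. Their poses are not given: they have to be found in the camera images.
- carrier: Tile carrier of bent aluminium strip, 16 mm wide (y), 110 g, to be hung. Origin: middle of the underside of the hook's 5 mm thick web, the point that rests on the rail. z up, x from the grip (front) to the tile (back), y along the rail. The hook's slot opens downward, 12 mm wide in x, between a 22 mm front leg and an 80 mm rear leg, both 4 mm thick.
- carrier_grip (a point): Centre of the carrier's upright black grip: a block 20 mm (x) by 16 mm (y) by 36 mm tall, at (-48, 0, 18) mm in the carrier's frame. It is held from above with the fingers on its two y faces.
- carrier_tile: The glazed tile bolted behind the carrier's rear leg: 40 mm wide, 9 mm thick, 55 mm tall; in the carrier's frame x 10 to 19 mm (bolt nut to 23), z -35 to -90 mm. Origin: middle of the face against the leg; its own z points to the back, its y up. Nothing may touch it.
- tub: White open tub, fixed: 130 mm tall, 92 mm deep (x), 140 mm wide (y; 162 over the end lugs), walls 6 mm. Origin: on the table under the middle of its front wall; z up, +x into the tub, y along the front wall. The carrier starts hooked on the front wall's top edge, up to 35 mm either side of its middle, tile inside, grip outside in front.
- stand: Drying stand, fixed: steel drip tray 100 (x) x 330 (y) x 14 mm, two posts at y = -150 and +150 mm whose clamps hold a rail along y; clamps end 1 mm below the rail's top edge. Origin: under the tray's middle; z up, x to the back, y along the rail from its open end to its far end.
- load_point (a point): Point on the rail's top edge in the open loading end: (0, -95, 150) mm in the stand's frame. The rail is open above from y = -142 to -58 mm.
- keeper_mouth (a point): Point on the rail's top edge below the mouth of the keeper, a steel strip 8 mm wide above the rail from here (y = -58) to the far end: (0, -58, 150) mm in the stand's frame. 11 mm free between rail and keeper (underside z = 161 mm; a little more in the first 17 mm). Its highest brackets, from behind, reach z = 172 mm. A grip let loose or askew makes the hook bind.
- hung_carrier: A second carrier of the same shape and size with a pale tile, already seated in the farther notch. Same frame as the carrier. To be left alone.
- masking_tape: Roll of masking tape lying flat, 76 mm across, 19 mm tall; origin under its centre. Bystander.
- bisque_cup: Unglazed clay cup, 66 x 69 mm, 83 mm tall; origin under its centre. Bystander.
- wood_rib: Kidney-shaped wooden rib lying flat, 50 x 93 x 6 mm; origin under its centre. Bystander.
- carrier_lip (a point): Foot of the front leg's outward-flared lip, lowest point of the front leg: (-12, 0, -29) mm in the carrier's frame. It must pass the rail's top edge when hooking on.
- rail_mid (a point): Middle of the rail's top edge, (0, 0, 150) mm in the stand's frame. Steel flat bar, 9 mm thick (x), 22 mm tall. Two square notches in the top edge, 22 mm wide (y), 7 mm deep. The rail is clamped anywhere along its length: the empty notch has its centre between y = -10 and +35 mm, to be found by eye or feel; the far one is taken. Seated carrier: origin at z = 143, on the rail's top 150.

How it is judged:
On the way:
1. the carrier is hooked over the rail, at its open end, on the top edge ahead of the notch (z of carrier in the frame of stand between 0.146 and 0.156 m and x of carrier in the frame of stand between -0.005 and 0.005 m and y of carrier in the frame of stand between -0.145 and -0.03 m), for 0.2 s.
At the end, for the whole second after the job is handed in: The carrier hangs on the stand's rail, dropped to the bottom of the empty notch (its origin 143 mm above the stand's underside, within 2.5 mm; within 4 mm of the rail's middle plane in x; between y = -15 and +40 mm), upright within 0.15 rad, square to the rail within 0.2 rad, released and at rest (z of carrier in the frame of stand between 0.1405 and 0.1455 m and x of carrier in the frame of stand between -0.004 and 0.004 m and y of carrier in the frame of stand between -0.015 and 0.04 m and angle between carrier's own z axis and vertical below 0.15 rad and angle between the y axis of carrier and the y axis of stand, either way round below 0.2 rad and linear speed of carrier below 0.01 m/s and angular speed of carrier below 1.5 rad/s); the robot touches nothing.
It fails at once if the glazed tile is touched or knocked against something (more than 1 N) (contact force between carrier_tile and anything else above 1 N).
It fails at once if the carrier already hanging is shifted more than 8 mm (distance of hung_carrier from where it was at the start of the episode above 0.008 m).
It fails at once if the tape, cup or rib is moved more than 15 mm (distance of any of masking_tape, bisque_cup, wood_rib from where it was at the start of the episode above 0.015 m).
It also fails if it takes over 67 s, if anything falls off the work surface, if the arm or the gripper's body presses on something with over 40 N, if the wrist force passes 120 N, or if a joint passes its speed limit or range.

### The arm

A 7-joint arm with a two-finger parallel gripper is mounted at the origin on a cart in front of the work surface, level with it; the furniture and walls round the work are solid. World frame = base frame: x ahead of the robot, y to its left, z up, the work surface at z = 0. Lengths are in m, angles in rad, forces in N, time in s.
With the tool pointing down it reaches from about 0.35 to 0.9 m from the base axis. Payload 7.2 kg.
Tool frame: the origin (TCP) lies on the centre line of the jaws, within the pads' length; the fingertips stand 14 mm ahead of it and the grasp point (between the pads) lies 5 mm behind it; z points along the fingers, y is the line along which they close (so a half turn about z gives the same grasp; the last joint's range is limited). The gripper opens to 88 mm and grips with 3 to 60 N. Pads are 20 mm wide; open, the fingers measure 115 mm over their backs; the gripper's body (75 mm by 178 mm) begins 61 mm behind the grasp point.
Start: joints at [-1.188, 0.411, -0.013, 1.596, 0.006, 1.134, -0.082], TCP at [0.272, 0.563, 0.237] pointing down, gripper open.
Joint ranges: [-2.95, 2.95], [-0.29, 1.99], [-1.47, 1.44], [0.14, 2.54], [-1.03, 4.17], [0.13, 1.85], [-2.86, 2.86]. Speed limits (rad/s): [2.39, 2.39, 3.01, 3.01, 3.14, 3.14, 3.14].

### API

Orientations are given as a unit quaternion [w, x, y, z].
In Python, from station import env gives the robot as it stands. The module is installed in compiled form; this text tells all that it offers.
- The arm moves only by the tool servo_tool, never from a script. Its argument "targets" is a list of rows, each a list of 3 entries, a list of its own where there are three numbers: the opening, from 0 (shut) to 1 (fully open), then the shift along the tool's x, y, z in mm, then the turn, a rotation vector about the tool's x, y, z in degrees. A call has 1 to 10 rows; each row is the pose to reach, as a shift and turn from the pose commanded when the call began, along the tool's axes at that moment; what a row does not reach only later rows make up. A row lasts 1/10 s, in which the tool goes at most 50 mm and 8.59 degrees, less where a joint would pass 70% of its speed; a pose out of reach is approached as far as the arm can. A call with a gripper value outside its range is refused whole. The fingers move at their own pace and stop on an object; "force" is the grip in N (left out, the last holds). Time passes only in rows, so rows that repeat a pose let the fingers close. It gives the time, the measured TCP pose, the force, the opening and the grip force at its end, in the units of the state.
- env.get_obs(): the state, without advancing time (a new reading comes with each control period).
- env.grab_frame(name): name is "scene" or "top" or "wrist"; returns the picture (420x560x3 uint8, red, green, blue); there is no depth.
- env.calibration(name): a dict with "fx", "fy", "cx", "cy" (pixels), "T" (4x4, takes a point from camera to world coordinates); the wrist camera has in their place "tool_from_camera" (4x4, takes a point from camera to tool coordinates, whose origin is the TCP and whose axes are the flange's). Camera axes: x right, y down, z forward; pixel columns grow to the right and rows downward; lengths in m; the calibration is good to about 2 mm. A picture is of the moment at which its call begins: read the wrist's pose just before it. calibration takes no time and is no camera call.
- env.job_done(): hands the job in; it is judged then, once.
The state is a dict: "clock": time; "joints": joint angles; "joint_velocities": joint speeds; "joint_torque": joint torques, N m; "tool_pos": TCP position; "ee_rot": TCP orientation; "contact_force": force on the tool from outside, world axes, zero at the start; "wrist_torque": the same for the moment, N m; "grip_width": finger opening in m; "grip_force": force on a finger pad.
Only numpy, scipy, OpenCV 4.12 (cv2) and the standard library are available. Lean on these libraries where they do the work, as an engineer would, in place of code of your own. Each camera call takes 0.05 s, during which the arm holds its last target. There are 200 camera calls.

## Working session

There is one attempt and no reset: what is moved stays moved. The work goes in short steps, Python scripts to look and compute and a tool call to move; the robot and the scene stay as the last step left them, time stands still between calls to the robot, and variables do not carry over. Pictures are saved under pics/ and viewed, at most 10 in all, crops included, and the job is handed in when it is done.

Besides the shell and the picture viewer there is one more tool, called after "Request:" in YAML: its name, and indented under it one key for each argument. servo_tool: Moves the arm, as the interface text tells. Its arguments: {"type":"object","properties":{"targets":{"type":"array"},"force":{"type":"number"}},"required":["targets"]}

```bash
mkdir -p pics
cat > h.py <<'E'
import numpy as np,cv2
from station import env
from scipy.spatial.transform import Rotation as R
def q2R(q): return R.from_quat([q[1],q[2],q[3],q[0]])
def cam(name,obs=None):
    c=env.calibration(name)
    if name=="wrist":
        o=obs or env.get_obs(); T=np.eye(4); T[:3,:3]=q2R(o["ee_rot"]).as_matrix(); T[:3,3]=o["tool_pos"]
        return c,T@np.array(c["tool_from_camera"])
    return c,np.array(c["T"])
def ray(name,px,ct=None):
    c,T=ct or cam(name); d=np.array([(px[0]-c["cx"])/c["fx"],(px[1]-c["cy"])/c["fy"],1.])
    return T[:3,3],T[:3,:3]@d
def onz(name,px,z,ct=None):
    o,d=ray(name,px,ct); return o+d*(z-o[2])/d[2]
def tri(rays):
    A=np.zeros((3,3));b=np.zeros(3)
    for o,d in rays:
        d=d/np.linalg.norm(d);P=np.eye(3)-np.outer(d,d);A+=P;b+=P@o
    p=np.linalg.solve(A,b); return p,[np.linalg.norm((np.eye(3)-np.outer(d,d)/(d@d))@(p-o)) for o,d in rays]
def proj(name,p,ct=None):
    c,T=ct or cam(name); q=np.linalg.inv(T)@np.append(p,1); return np.array([c["fx"]*q[0]/q[2]+c["cx"],c["fy"]*q[1]/q[2]+c["cy"]])
def shot(name,f=None):
    o=env.get_obs(); im=cv2.cvtColor(np.array(env.grab_frame(name)),cv2.COLOR_RGB2BGR)
    if f: cv2.imwrite("pics/"+f,im)
    return im,o
E
python3 - <<'E'
from h import *
a,_=shot("scene","s0.png");b,_=shot("top","t0.png")
print(env.get_obs())
for n in("scene","top"):
    c,T=cam(n);print(n,c["fx"],np.round(T,3))
E
```

```text
{'clock': 0.1, 'joints': array([-1.1881661 ,  0.41178032, -0.01271821,  1.59691822,  0.00559747,
        1.13429717, -0.08221032]), 'joint_velocities': array([-0.00045365,  0.00096455,  0.00028958, -0.00179601,  0.00229094,
        0.00206971, -0.00016027]), 'joint_torque': array([ 2.50429766e-03, -5.89093602e+01,  6.43452052e-01, -2.91712064e+01,
       -5.38479688e-02,  1.44530518e-02,  7.21250353e-05]), 'tool_pos': array([0.27216838, 0.56216778, 0.23593504]), 'ee_rot': array([-1.07880071e-04,  2.23502036e-01,  9.74703223e-01, -6.75179723e-04]), 'contact_force': array([-0.44657106,  0.79499849, -0.99716379]), 'wrist_torque': array([0.05842185, 0.02412681, 0.0134351 ]), 'grip_force': 0.0, 'grip_width': 0.08774666823491056}
scene 465.72975976074105 [[-0.72   0.54  -0.436  1.054]
 [ 0.694  0.572 -0.437  0.563]
 [ 0.014 -0.617 -0.787  1.043]
 [ 0.     0.     0.     1.   ]]
top 499.53769849977044 [[ 0.006 -0.994  0.107  0.415]
 [-1.    -0.007 -0.006  0.049]
 [ 0.006 -0.107 -0.994  1.396]
 [ 0.     0.     0.     1.   ]]
```

View pics/s0.png

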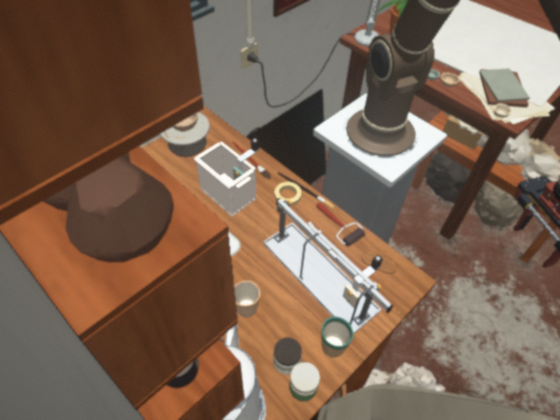

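View pics/t0.png

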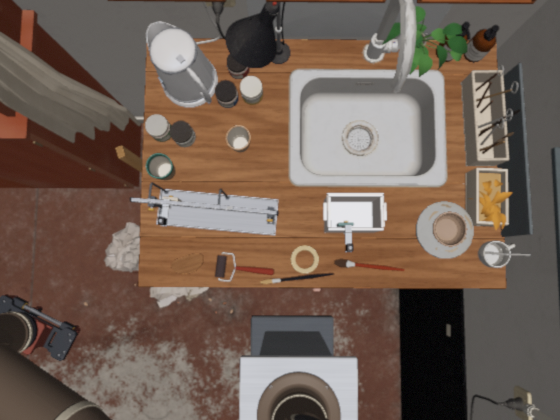

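The top view shows the tub at about (355,212), with the carrier's grip at (348,240) in front of it. The stand is at (160–278, 190–232), with the hung carrier at its left end. I'll enlarge both areas.

Run:
```python
from h import *
a=cv2.imread("pics/s0.png");b=cv2.imread("pics/t0.png")
A=cv2.resize(b[180:260,130:390],None,fx=3,fy=3,interpolation=cv2.INTER_CUBIC)
B=cv2.resize(a[190:330,260:400],None,fx=2.5,fy=2.5,interpolation=cv2.INTER_CUBIC)
C=cv2.resize(a[130:220,180:300],None,fx=3.5,fy=3.5,interpolation=cv2.INTER_CUBIC)
W=np.zeros((600,780,3),np.uint8);W[:240]=A;W[245:595,:350]=B;W[245:560,355:775]=C
cv2.imwrite("pics/c1.png",W)
for n,p in(("corner tray R",(278,234)),("tray L",(160,232)),("tray R far",(278,203))):print(n,onz("top",p,.014).round(3))
```

```text
corner tray R [0.482 0.057 0.014]
tray L [0.485 0.383 0.014]
tray R far [0.568 0.058 0.014]
```

View pics/c1.png

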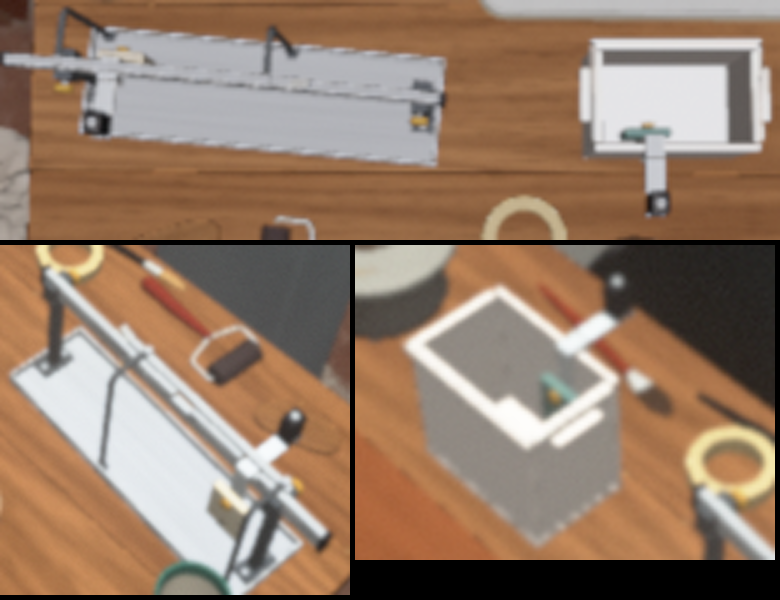

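The enlargement shows the carrier's grip top at about (349,247) in the top image, the rail's open end at (278,213), and the hung grip at (162,220). The stand is yawed by about −5°. Next I measure both and work out the first move.

```bash
cat >> h.py <<'E'
def move(p,yaw,obs=None):
    """shift (mm, tool axes) and turn (deg) to TCP p, pointing down, tool y at yaw from world y"""
    o=obs or env.get_obs(); Rt=q2R(o["ee_rot"]); y=np.array([-np.sin(yaw),np.cos(yaw),0]);z=np.array([0,0,-1.]);x=np.cross(y,z)
    Rd=R.from_matrix(np.column_stack([x,y,z]))
    return (Rt.inv().apply(np.array(p)-o["tool_pos"])*1e3).round(1),np.degrees((Rt.inv()*Rd).as_rotvec()).round(1)
E
python3 - <<'E'
from h import *
b=cv2.imread("pics/t0.png")
hsv=cv2.cvtColor(b,cv2.COLOR_BGR2HSV)
m=((hsv[...,1]<60)&(hsv[...,2]>110)).astype(np.uint8)
for n,(x0,x1,y0,y1),z in(("tray",(150,290,185,240),.014),("tub",(318,392,185,236),.13)):
    k=np.zeros_like(m);k[y0:y1,x0:x1]=m[y0:y1,x0:x1]
    k=cv2.morphologyEx(k,cv2.MORPH_OPEN,np.ones((3,3)))
    cs,_=cv2.findContours(k,0,2);c=max(cs,key=cv2.contourArea);r=cv2.minAreaRect(c)
    P=np.array([onz("top",p,z) for p in cv2.boxPoints(r)])
    print(n,r,P[:,:2].round(4).tolist(),P.mean(0).round(4))
g=b[225:260,335:365].max(2)<60
k=g.astype(np.uint8);nn,l,st,ce=cv2.connectedComponentsWithStats(k)
print(st.tolist(),(ce+[335,225]).tolist())
for p in((349,247.5),(347.7,229.3)):print(onz("top",p,.166),onz("top",p,.135))
for p in((277.7,213),(131.7,200)):print("rail end",onz("top",p,.15))
G=onz("top",(349,247.5),.166)
print(move([G[0]+.0,G[1],.30],0.0))
E
```

```text
tray ((212.9629364013672, 211.20028686523438), (127.8235855102539, 36.62112808227539), 5.29008150100708) [[0.5087, 0.4182], [0.6106, 0.4124], [0.5799, 0.0573], [0.4783, 0.0659]] [0.5444 0.2384 0.014 ]
tub ((354.5, 214.0), (42.0, 63.0), 90.0) [[0.5819, -0.0576], [0.583, -0.2189], [0.4756, -0.2172], [0.4746, -0.0574]] [ 0.5287 -0.1378  0.13  ]
[[0, 0, 30, 35, 1041], [11, 20, 2, 6, 9]] [[349.52737752161386, 241.95004803073968], [346.3333333333333, 247.77777777777777]]
[ 0.44259307 -0.11818286  0.166     ] [ 0.44329361 -0.12239068  0.135     ]
[ 0.4872927  -0.11532936  0.166     ] [ 0.48911988 -0.11946526  0.135     ]
rail end [0.52795928 0.05763946 0.15      ]
rail end [0.55827367 0.4237741  0.15      ]
(array([-449.8, -538.2,  -63.3]), array([ -0.1,  -0. , -25.8]))
```

Run:
```python
from h import *
print(move([.46,.19,.42],-.085))
print(np.round(env.calibration("wrist")["tool_from_camera"],3),env.calibration("wrist")["fx"])
```

```text
(array([-331.2, -253.4, -183.7]), array([ -0.1,  -0. , -21. ]))
[[ 0.001 -0.955 -0.296  0.082]
 [ 1.     0.001  0.    -0.   ]
 [-0.    -0.296  0.955 -0.148]
 [ 0.     0.     0.     1.   ]] 325.15959507113206
```

Request:
servo_tool:
  targets:
    - [1,[-330,-253,-184],[0,0,-21]]
    - [1,[-330,-253,-184],[0,0,-21]]
    - [1,[-330,-253,-184],[0,0,-21]]
    - [1,[-330,-253,-184],[0,0,-21]]
    - [1,[-330,-253,-184],[0,0,-21]]
    - [1,[-330,-253,-184],[0,0,-21]]
    - [1,[-330,-253,-184],[0,0,-21]]
    - [1,[-330,-253,-184],[0,0,-21]]
    - [1,[-330,-253,-184],[0,0,-21]]
    - [1,[-330,-253,-184],[0,0,-21]]

```text
clock: 1.1
tool_pos: [0.4622, 0.1852, 0.4233]
ee_rot: [0.002, 0.047, 0.999, 0.0]
contact_force: [-0.4, 0.5, 0.7]
grip_width: 0.0882
grip_force: 0.0
```

Run:
```python
from h import *
import pickle
a,o=shot("wrist","w1.png");pickle.dump(o,open("w1.pkl","wb"));print(o["tool_pos"],o["ee_rot"])
cv2.imwrite("pics/w1b.png",cv2.resize(a,(800,600),interpolation=cv2.INTER_CUBIC))
```

```text
[0.46218293 0.18518675 0.42328758] [2.25072402e-03 4.66244566e-02 9.98909937e-01 1.78989088e-04]
```

View pics/w1b.png

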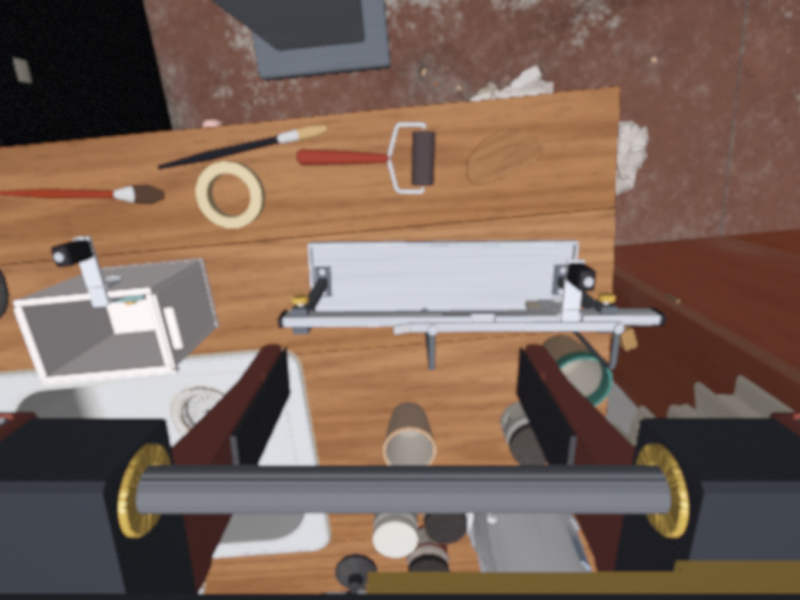

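The wrist view (800 px wide) shows the rail from (282,320) to (660,318). The keeper starts at about x=395, something notch-like sits at about (483,317), and the hung carrier is at x=572. I'll enlarge the rail.

Run:
```python
from h import *
a=cv2.imread("pics/w1.png")
A=cv2.resize(a[195:245,190:330],None,fx=5.6,fy=5.6,interpolation=cv2.INTER_CUBIC)
B=cv2.resize(a[195:245,310:450],None,fx=5.6,fy=5.6,interpolation=cv2.INTER_CUBIC)
cv2.imwrite("pics/c2.png",np.vstack([A,B]))
```

```text
(no output)
```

View pics/c2.png

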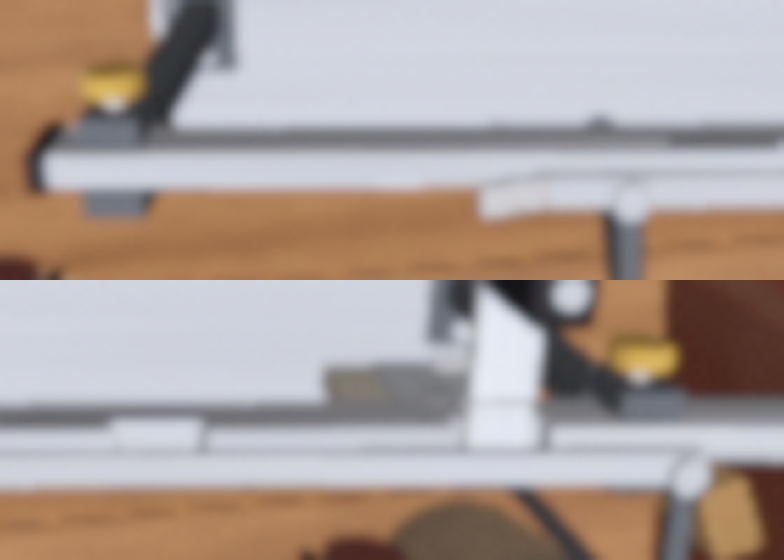

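The notch floor's front edge runs from px (329.3,220) to (347,220), the clamps are at (210.5,225) and (426.4,223), and the keeper mouth is at (275.7,231). I now place the stand from these.

Run:
```python
from h import *
import pickle
o=pickle.load(open("w1.pkl","rb"));ct=cam("wrist",o)
f=lambda u,v,z:onz("wrist",(u,v),z,ct)
L=f(200.7,225,.15);Rr=f(448.4,223.6,.15);c1=f(210.5,225,.149);c2=f(426.4,222.9,.149)
d=(Rr-L)[:2];d/=np.linalg.norm(d);yaw=np.arctan2(-d[0],d[1])
print("rail",L,Rr,np.degrees(yaw),"clamps",c1,c2,np.linalg.norm(c2-c1))
C=(c1+c2)/2
rel=lambda p:((p-C)[:2]@d,(p-C)[:2]@np.array([d[1],-d[0]]))
print("C",C,"mouth",rel(f(275.7,231,.163)),"notch",rel(f(329.3,220,.143)),rel(f(347,220,.143)),"hung",rel(f(310+508/5.6,195+145/5.6,.148)))
print("hung grip",)
# tub rim & carrier in wrist view (800 scale)
s=.7
for n,p,z in(("rimFL",(18,303),.13),("rimFR",(153,291),.13),("arm at wall",(99,296),.148),("grip",(62,258),.166)):print(n,f(p[0]*s,p[1]*s,z))
# tri of grip top
print(move([.39,-.118,.32],0.0))
```

```text
rail [0.530664   0.06617527 0.15      ] [0.56029267 0.40762695 0.15      ] -4.959285829248654 clamps [0.53227865 0.07941224 0.149     ] [0.55685504 0.37770805 0.149     ] 0.2993065092639696
C [0.54456684 0.22856015 0.149     ] mouth (np.float64(-0.05897952602280954), np.float64(0.004484389271193889)) notch (np.float64(0.015857499508379867), np.float64(-0.003534449825997748)) (np.float64(0.04065741227912076), np.float64(-0.0033850071093861887)) hung (np.float64(0.11413121085218075), np.float64(-0.0034572392024050714))
hung grip
rimFL [ 0.49341595 -0.20450691  0.13      ]
rimFR [ 0.49355992 -0.06673697  0.13      ]
arm at wall [ 0.48907113 -0.10882304  0.148     ]
grip [ 0.44654046 -0.11863494  0.166     ]
(array([  43.2, -310.8,  101.8]), array([ 0. ,  0.1, -5.2]))
```

Request:
servo_tool:
  targets:
    - [1,[15,-313,122],[0,0,-5]]
    - [1,[15,-313,122],[0,0,-5]]
    - [1,[15,-313,122],[0,0,-5]]
    - [1,[15,-313,122],[0,0,-5]]
    - [1,[15,-313,122],[0,0,-5]]
    - [1,[15,-313,122],[0,0,-5]]
    - [1,[15,-313,122],[0,0,-5]]
    - [1,[15,-313,122],[0,0,-5]]
    - [1,[15,-313,122],[0,0,-5]]
    - [1,[15,-313,122],[0,0,-5]]

```text
clock: 2.15
tool_pos: [0.4183, -0.1176, 0.2986]
ee_rot: [-0.0, -0.003, 1.0, 0.0]
contact_force: [0.6, 0.1, -0.9]
grip_width: 0.0878
grip_force: 0.0
```

Run:
```python
from h import *
import pickle
a,o=shot("wrist","w2.png");pickle.dump(o,open("w2.pkl","wb"));print(o["tool_pos"],o["ee_rot"],proj("wrist",[.444,-.118,.166],cam("wrist",o)))
cv2.imwrite("pics/w2b.png",cv2.resize(a[100:300,120:440],None,fx=2.5,fy=2.5,interpolation=cv2.INTER_CUBIC))
```

```text
[ 0.41833639 -0.11762479  0.29859881] [-1.05500305e-04 -2.89354383e-03  9.99995793e-01  1.71066693e-04] [281.22853366 226.15546327]
```

View pics/w2b.png

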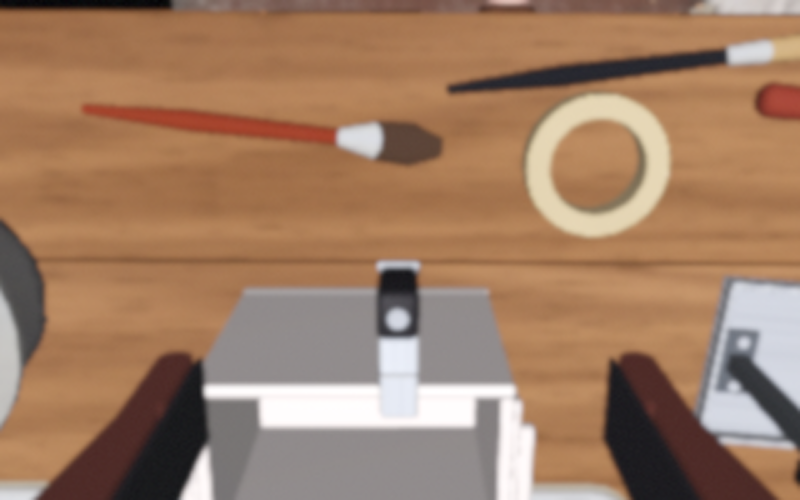

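The grip top is centred at about px (279.2,226.3), straight in front of the tub wall with almost no yaw, and the fingers will straddle it.

Run:
```python
from h import *
import pickle
o=pickle.load(open("w2.pkl","rb"));ct=cam("wrist",o);s=lambda u,v:(120+u/2.5,100+v/2.5)
for n,p,z in(("gripFL",(377,293),.166),("gripBR",(420,337),.166),("web end",(398,415),.135),("bend",(398,374),.135),("rimL",(205,385),.13),("rimR",(513,385),.13),("rimL in",(205,397),.13)):print(n,onz("wrist",s(*p),z,ct).round(4))
g=(onz("wrist",s(377,293),.166,ct)+onz("wrist",s(420,337),.166,ct))/2
print(g,move([g[0],g[1],.148],0),move([g[0],g[1],.2],0))
```

```text
gripFL [ 0.4353 -0.1276  0.166 ]
gripBR [ 0.4526 -0.1116  0.166 ]
web end [ 0.5012 -0.1198  0.135 ]
bend [ 0.4821 -0.1199  0.135 ]
rimL [ 0.4901 -0.2025  0.13  ]
rimR [ 0.4893 -0.0707  0.13  ]
rimL in [ 0.4958 -0.2029  0.13  ]
[ 0.44393159 -0.11961958  0.166     ] (array([-25.5,  -2.1, 150.7]), array([0. , 0. , 0.3])) (array([-25.5,  -2.1,  98.7]), array([0. , 0. , 0.3]))
```

Request:
servo_tool:
  targets:
    - [1,[-25,-2,40],[0,0,0]]
    - [1,[-25,-2,80],[0,0,0]]
    - [0.7,[-25,-2,110],[0,0,0]]
    - [0.6,[-25,-2,130],[0,0,0]]
    - [0.5,[-25,-2,143],[0,0,0]]
    - [0.5,[-25,-2,150],[0,0,0]]
    - [0.5,[-25,-2,150],[0,0,0]]

```text
clock: 2.9
tool_pos: [0.4428, -0.1205, 0.1481]
ee_rot: [-0.001, -0.002, 1.0, 0.0]
contact_force: [0.6, -0.1, 0.4]
grip_width: 0.0515
grip_force: 0.0
```

Request:
servo_tool:
  targets:
    - [0,[0,0,0],[0,0,0]]
    - [0,[0,0,0],[0,0,0]]
    - [0,[0,0,0],[0,0,0]]
    - [0,[0,0,0],[0,0,0]]
    - [0,[0,0,0],[0,0,0]]
    - [0,[0,0,0],[0,0,0]]
    - [0,[0,0,0],[0,0,0]]
  force: 45

```text
clock: 3.6
tool_pos: [0.443, -0.1215, 0.1489]
ee_rot: [0.0, -0.001, 1.0, 0.0]
contact_force: [-1.5, -0.2, 4.8]
grip_width: 0.0158
grip_force: 44.9
```

Request:
servo_tool:
  targets:
    - [0,[0,0,-4],[0,0,0]]
    - [0,[0,0,-10],[0,0,0]]
    - [0,[0,0,-20],[0,0,0]]
    - [0,[0,0,-35],[0,0,0]]
    - [0,[0,0,-52],[0,0,0]]
    - [0,[0,0,-70],[0,0,0]]
    - [0,[0,0,-90],[0,0,0]]
    - [0,[0,0,-110],[0,0,0]]
    - [0,[0,0,-125],[0,0,0]]
    - [0,[0,0,-132],[0,0,0]]

```text
clock: 4.6
tool_pos: [0.4433, -0.1218, 0.2825]
ee_rot: [0.001, -0.001, 1.0, 0.0]
contact_force: [0.9, -1.2, -0.8]
grip_width: 0.016
grip_force: 44.9
```

Run:
```python
from h import *
import pickle
a,o=shot("wrist","w3.png");pickle.dump(o,open("w3.pkl","wb"));s,_=shot("scene","s3.png");t,_=shot("top","t3.png")
print(o["tool_pos"],o["ee_rot"],o["contact_force"],o["wrist_torque"],proj("scene",o["tool_pos"]),proj("top",o["tool_pos"]))
W=np.zeros((600,800,3),np.uint8)
W[:300,:400]=cv2.resize(a,(400,300))
u,v=proj("scene",o["tool_pos"]).astype(int);W[300:,:400]=cv2.resize(s[v-50:v+70,u-100:u+60],(400,300),interpolation=cv2.INTER_CUBIC)
W[:,400:]=cv2.resize(a[150:400,190:370],(400,600),interpolation=cv2.INTER_CUBIC)
cv2.imwrite("pics/c3.png",W)
```

```text
[ 0.44325026 -0.12175466  0.2825381 ] [ 1.20456539e-03 -1.36620670e-03  9.99998341e-01  2.39022965e-05] [ 0.93620163 -1.20749473 -0.8264587 ] [0.03280108 0.02945719 0.02797746] [253.70692365 106.19783669] [357.70020598 246.06887671]
```

View pics/c3.png

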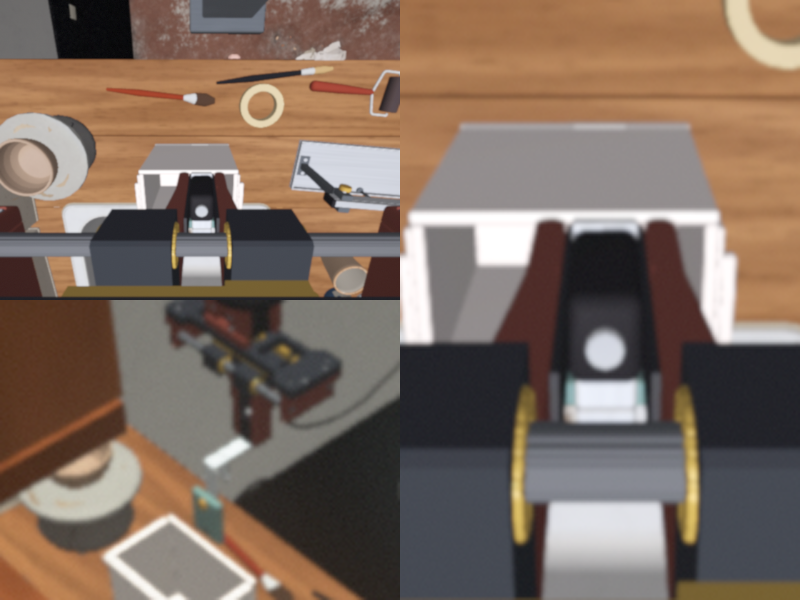

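The carrier is held upright with the tile clear of the tub. In the scene crop the tile's corners are at about (193,487), (220,500), (222,543) and (197,525), and the web's rear end is at about (213,468). I'll compare these with the expected pose.

```bash
cat > fit.py <<'E'
from h import *
import pickle
from scipy.optimize import least_squares
o=pickle.load(open("w3.pkl","rb"));t=o["tool_pos"]
Q=lambda x,y:np.array([253-100+x/2.5,106-50+(y-300)/2.5])
org=t+[.048,0,-.0185]
P=lambda p:proj("scene",org+np.array(p)/1e3)
for n,p,m in(("tile +y top",(19,20,-35),Q(220,500)),("tile -y top",(19,-20,-35),Q(193,487)),("bot+",(19,20,-90),Q(222,543)),("bot-",(19,-20,-90),Q(197,525)),("web+",(10,8,5),Q(222,475)),("web-",(10,-8,5),Q(205,460))):print(n,P(p).round(1),m.round(1))
E
python3 fit.py
python3 - <<'E'
from h import *
s=cv2.imread("pics/s3.png")[118:160,222:256]
h=cv2.cvtColor(s,cv2.COLOR_BGR2HSV);m=((h[...,0]>65)&(h[...,0]<100)&(h[...,1]>50)).astype(np.uint8)
n,l,st,ce=cv2.connectedComponentsWithStats(m);i=1+st[1:,4].argmax();print(st[i]+[222,118,0,0,0],ce[i]+[222,118])
E
```

```text
tile +y top [239.8 138.7] [241. 136.]
tile -y top [229.4 130.7] [230.2 130.8]
bot+ [240.7 154.2] [241.8 153.2]
bot- [230.6 146.3] [231.8 146. ]
web+ [238.6 122.6] [241.8 126. ]
web- [234.3 119.4] [235. 120.]
[237 136   2   2   2] [237.5 136.5]
```

```bash
cat >> h.py <<'E'
C=np.array([.5446,.2286,0]);YAW=np.radians(-4.96);D=np.array([-np.sin(YAW),np.cos(YAW),0]);EX=np.array([D[1],-D[0],0]);OFF=np.array([.048,0,-.0185])
def tcp_for(x,y,z): return C+EX*(x-OFF[0])+D*y+[0,0,z-OFF[2]]
def carrier(o):
    p=o["tool_pos"]-C; return np.round([p@EX+OFF[0],p@D,p[2]+OFF[2]],4)
E
python3 - <<'E'
from h import *
print(move(tcp_for(.0015,-.095,.267),YAW))
E
```

```text
(array([-48.1, 259.3,  -4.7]), array([0. , 0. , 5.1]))
```

Request:
servo_tool:
  targets:
    - [0,[-4,20,-5],[0,0,1]]
    - [0,[-11,55,-5],[0,0,2]]
    - [0,[-18,95,-5],[0,0,3]]
    - [0,[-25,135,-5],[0,0,4]]
    - [0,[-33,175,-5],[0,0,5.1]]
    - [0,[-40,215,-5],[0,0,5.1]]
    - [0,[-45,245,-5],[0,0,5.1]]
    - [0,[-48,257,-5],[0,0,5.1]]
    - [0,[-48,259,-5],[0,0,5.1]]
    - [0,[-48,259,-5],[0,0,5.1]]

```text
clock: 5.75
tool_pos: [0.4898, 0.1363, 0.285]
ee_rot: [-0.001, 0.043, 0.999, -0.001]
contact_force: [-0.6, -0.4, -1.6]
grip_width: 0.0161
grip_force: 44.9
```

Run:
```python
from h import *
import pickle
a,o=shot("wrist","w4.png");pickle.dump(o,open("w4.pkl","wb"));s,_=shot("scene","s4.png")
print(carrier(o),o["ee_rot"],o["contact_force"],"turn",move(tcp_for(.0015,-.095,.19),YAW,o))
ct=cam("wrist",o)
for y in(-.17,-.14,-.1,-.05,0):print(y,proj("wrist",C+D*y+[0,0,.15],ct).round(1))
W=np.zeros((600,800,3),np.uint8)
W[:,:500]=cv2.resize(a[190:400,150:430],(500,600),interpolation=cv2.INTER_CUBIC)
u,v=proj("scene",C+D*-.08+[0,0,.19]).astype(int);W[:400,505:]=cv2.resize(s[v-60:v+60,u-45:u+44],(295,400),interpolation=cv2.INTER_CUBIC);print(u,v)
cv2.imwrite("pics/c4.png",W)
```

```text
[ 0.0014 -0.0967  0.2665] [-5.05234688e-04  4.34608142e-02  9.99054813e-01 -6.19361972e-04] [-0.60948765 -0.40405238 -1.62486287] turn (array([-0.1,  1.8, 76.5]), array([-0.1, -0.1, -0. ]))
-0.17 [204.8 245.9]
-0.14 [236.4 245.9]
-0.1 [278.5 246. ]
-0.05 [331.2 246. ]
0 [383.9 246.1]
303 211
```

View pics/c4.png

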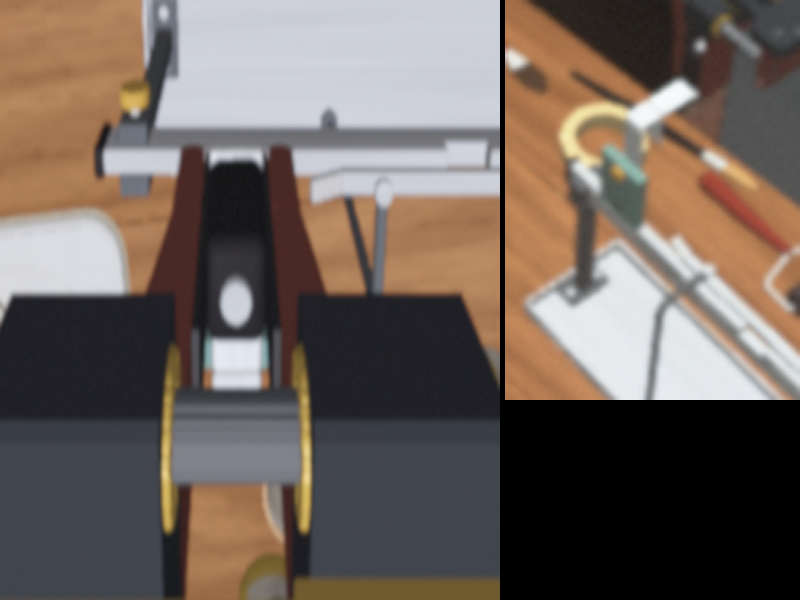

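The rail's top edge is centred at row 246.4, against 246.0 predicted. The front-leg crease of the held hook is at about row 319.5, and the notch spans px 399–424. I'll check these against the model.

Run:
```python
from h import *
import pickle
o=pickle.load(open("w4.pkl","rb"));ct=cam("wrist",o);x,y,z=carrier(o)
for p in((-10,5),(10,5),(-38,36),(-58,36)):print(p,proj("wrist",C+EX*(x+p[0]/1e3)+D*y+[0,0,z+p[1]/1e3],ct).round(1))
for u in(399.2,424.4):
    q=onz("wrist",(u,239.7),.143,ct)-C;print("notch",q@D,q@EX)
```

```text
(-10, 5) [281.9 318.9]
(10, 5) [281.9 347.2]
(-38, 36) [281.9 309.6]
(-58, 36) [281.9 271.3]
notch 0.01649306189331932 -0.003549741143655089
notch 0.04082361088632406 -0.0035754858370790374
```

Request:
servo_tool:
  targets:
    - [0,[0,0,10],[0,0,0]]
    - [0,[0,0,25],[0,0,0]]
    - [0,[0,0,40],[0,0,0]]
    - [0,[0.3,0,54],[0,0,0]]
    - [0,[0.6,0,66],[0,0,0]]
    - [0,[0.8,0,75],[0,0,0]]
    - [0,[0.8,0,79],[0,0,0]]
    - [0,[0.8,0,80],[0,0,0]]
    - [0,[0.8,0,80],[0,0,0]]

```text
clock: 6.75
tool_pos: [0.4895, 0.1377, 0.2059]
ee_rot: [0.0, 0.043, 0.999, 0.0]
contact_force: [0.9, 0.1, -2.1]
grip_width: 0.0159
grip_force: 44.9
```

Run:
```python
from h import *
o=env.get_obs();print(carrier(o),o["contact_force"],o["wrist_torque"],move(tcp_for(.0005,-.095,.152),YAW,o))
```

```text
[ 0.0009 -0.0953  0.1874] [ 0.9423167   0.14110434 -2.08771104] [0.00100737 0.07078699 0.01060472] (array([ 0.5,  0.3, 35.4]), array([0., 0., 0.]))
```

Request:
servo_tool:
  targets:
    - [0,[0.4,0,4],[0,0,0]]
    - [0,[0.4,0,8],[0,0,0]]
    - [0,[0.4,0,12],[0,0,0]]
    - [0,[0.4,0,16],[0,0,0]]
    - [0,[0.4,0,20],[0,0,0]]
    - [0,[0.4,0,20],[0,0,0]]

```text
clock: 7.35
tool_pos: [0.4885, 0.1377, 0.185]
ee_rot: [-0.0, 0.043, 0.999, -0.0]
contact_force: [-0.2, -0.2, -1.3]
grip_width: 0.0155
grip_force: 44.9
```

Request:
servo_tool:
  targets:
    - [0,[0,0,4],[0,0,0]]
    - [0,[0,0,8],[0,0,0]]
    - [0,[0,0,11],[0,0,0]]
    - [0,[0,0,13],[0,0,0]]
    - [0,[0,0,14],[0,0,0]]
    - [0,[0,0,14],[0,0,0]]

```text
clock: 7.95
tool_pos: [0.4888, 0.1377, 0.1715]
ee_rot: [-0.0, 0.043, 0.999, -0.0]
contact_force: [0.2, 0.2, -1.0]
grip_width: 0.016
grip_force: 44.9
```

Run:
```python
from h import *
o=env.get_obs();print(carrier(o),o["contact_force"],o["wrist_torque"],move(tcp_for(.0005,-.095,.152),YAW,o))
```

```text
[ 0.0003 -0.0954  0.153 ] [ 0.22377405  0.18311216 -1.01736994] [0.01663346 0.04970909 0.00029633] (array([-0.2,  0.4,  1. ]), array([-0., -0.,  0.]))
```

Request:
servo_tool:
  targets:
    - [0,[0,0,1],[0,0,0]]
    - [0,[0,0,2],[0,0,0]]
    - [0,[0,0,2],[0,0,0]]

```text
clock: 8.25
tool_pos: [0.4888, 0.1378, 0.1696]
ee_rot: [-0.0, 0.043, 0.999, -0.0]
contact_force: [-0.5, 0.6, -0.9]
grip_width: 0.0157
grip_force: 44.9
```

Request:
servo_tool:
  targets:
    - [0,[0,0,1],[0,0,0]]
    - [0,[0,0,1],[0,0,0]]

```text
clock: 8.45
tool_pos: [0.489, 0.1378, 0.169]
ee_rot: [0.0, 0.043, 0.999, 0.0]
contact_force: [-0.3, -0.4, 2.9]
grip_width: 0.0156
grip_force: 45.0
```

Request:
servo_tool:
  targets:
    - [0,[0,0,1],[0,0,0]]
    - [0,[0,0,1],[0,0,0]]

```text
clock: 8.65
tool_pos: [0.489, 0.1381, 0.1687]
ee_rot: [0.0, 0.043, 0.999, 0.0]
contact_force: [-4.5, 0.7, 11.3]
grip_width: 0.0158
grip_force: 45.0
```

Request:
servo_tool:
  targets:
    - [0,[0,0,-2],[0,0,0]]
    - [0,[0,0,-3.7],[0,0,0]]
    - [0,[0,0,-3.7],[0,0,0]]

```text
clock: 8.95
tool_pos: [0.4889, 0.1377, 0.1714]
ee_rot: [0.0, 0.043, 0.999, 0.0]
contact_force: [-0.8, -0.1, -1.4]
grip_width: 0.0156
grip_force: 45.0
```

Request:
servo_tool:
  targets:
    - [0,[0,3,0],[0,0,0]]
    - [0,[0,8,0],[0,0,0]]
    - [0,[0,13,0],[0,0,0]]
    - [0,[0,18,0],[0,0,0]]
    - [0,[0,23,0],[0,0,0]]
    - [0,[0,28,0],[0,0,0]]
    - [0,[0,31,0],[0,0,0]]
    - [0,[0,31,0],[0,0,0]]

```text
clock: 9.75
tool_pos: [0.4915, 0.1692, 0.1713]
ee_rot: [-0.0, 0.043, 0.999, 0.0]
contact_force: [-0.6, -0.9, -0.3]
grip_width: 0.0156
grip_force: 45.0
```

Run:
```python
from h import *
o=env.get_obs();print(carrier(o),o["contact_force"],o["wrist_torque"])
import pickle
a,o=shot("wrist","w5.png");pickle.dump(o,open("w5.pkl","wb"));s,_=shot("scene","s5.png");x,y,z=carrier(o);ct=cam("wrist",o)
for p in((-10,5),(10,5),(-38,36)):print(p,proj("wrist",C+EX*(x+p[0]/1e3)+D*y+[0,0,z+p[1]/1e3],ct).round(1))
u,v=proj("scene",C+D*-.06+[0,0,.14]).astype(int)
W=np.zeros((600,800,3),np.uint8)
W[:,:450]=cv2.resize(a[215:335,240:330],(450,600),interpolation=cv2.INTER_CUBIC)
W[:350,450:]=cv2.resize(s[v-40:v+40,u-40:u+40],(350,350),interpolation=cv2.INTER_CUBIC);print(u,v)
cv2.imwrite("pics/c5.png",W)
```

```text
[ 0.0002 -0.0637  0.1528] [-0.57103348 -0.89274951 -0.30474768] [0.00568079 0.10450602 0.00182879]
(-10, 5) [281.9 318.9]
(10, 5) [281.8 347.1]
(-38, 36) [282.1 309.7]
307 229
```

View pics/c5.png

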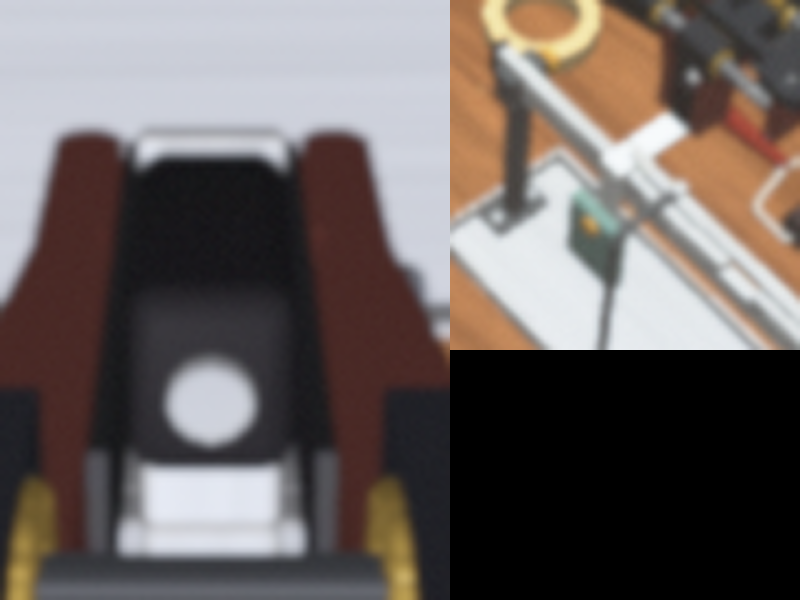

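The hook sits on the rail just ahead of the mouth. The first bracket's rod is behind the tile, so I check the clearance from the top view before sliding on.

Run:
```python
from h import *
for n,p,z in(("rod top",(130+270/3,180+30/3),.165),("foot",(130+291/3,180+52/3),.014),("keeper",(130+268/3,180+72/3),.165)):
    q=onz("top",p,z)-C;print(n,"y",q@D,"x",q@EX)
```

```text
rod top y -0.02389156355727838 x 0.04063995558898662
foot y -0.025046232415404487 x 0.04090721503633778
keeper y -0.02595943984916231 x 0.005694867271626267
```

Request:
servo_tool:
  targets:
    - [0,[0,4,0],[0,0,0]]
    - [0,[0,9,0],[0,0,0]]
    - [0,[0,14,0],[0,0,0]]
    - [0,[0,19,0],[0,0,0]]
    - [0,[0,22,0],[0,0,0]]
    - [0,[0,22,0],[0,0,0]]

```text
clock: 10.45
tool_pos: [0.4933, 0.1912, 0.1713]
ee_rot: [-0.0, 0.043, 0.999, 0.0]
contact_force: [-0.4, 0.1, -1.5]
grip_width: 0.0158
grip_force: 45.0
```

Request:
servo_tool:
  targets:
    - [0,[0,5,0],[0,0,0]]
    - [0,[0,10,0],[0,0,0]]
    - [0,[0,15,0],[0,0,0]]
    - [0,[0,20,0],[0,0,0]]
    - [0,[0,25,0],[0,0,0]]
    - [0,[0,29,0],[0,0,0]]
    - [0,[0,30,0],[0,0,0]]

```text
clock: 11.15
tool_pos: [0.496, 0.2211, 0.1713]
ee_rot: [-0.0, 0.043, 0.999, 0.0]
contact_force: [-0.3, -0.1, -1.1]
grip_width: 0.0161
grip_force: 45.0
```

Run:
```python
from h import *
o=env.get_obs();print(carrier(o),o["contact_force"],o["wrist_torque"],move(tcp_for(0,.0285,.152),YAW,o))
```

```text
[ 0.0002 -0.0117  0.1528] [-0.30352648 -0.14696454 -1.11061146] [ 0.05685051  0.06808824 -0.02999007] (array([ 0.1, 40.2,  0.8]), array([ 0. , -0. ,  0.1]))
```

Request:
servo_tool:
  targets:
    - [0,[0,5,0],[0,0,0]]
    - [0,[0,11,0],[0,0,0]]
    - [0,[0,17,0],[0,0,0]]
    - [0,[0,23,0],[0,0,0]]
    - [0,[0,29,0],[0,0,0]]
    - [0,[0,35,0],[0,0,0]]
    - [0,[0,39,0],[0,0,0]]
    - [0,[0,40,0],[0,0,0]]
    - [0,[0,40,0],[0,0,0]]

```text
clock: 12.05
tool_pos: [0.4994, 0.2604, 0.1713]
ee_rot: [-0.0, 0.043, 0.999, -0.0]
contact_force: [0.3, 0.2, -0.7]
grip_width: 0.0159
grip_force: 45.0
```

Request:
servo_tool:
  targets:
    - [0,[0,0,1],[0,0,0]]
    - [0,[0,0,2],[0,0,0]]
    - [0,[0,0,3],[0,0,0]]
    - [0,[0,0,4],[0,0,0]]
    - [0,[0,0,4],[0,0,0]]

```text
clock: 12.55
tool_pos: [0.4994, 0.2602, 0.1672]
ee_rot: [-0.0, 0.043, 0.999, -0.0]
contact_force: [0.6, 0.8, -0.8]
grip_width: 0.0156
grip_force: 45.0
```

It's below rail-top contact height with no force, so it is entering the notch.

Request:
servo_tool:
  targets:
    - [0,[0,0,1],[0,0,0]]
    - [0,[0,0,2],[0,0,0]]
    - [0,[0,0,3],[0,0,0]]
    - [0,[0,0,4],[0,0,0]]
    - [0,[0,0,4],[0,0,0]]

```text
clock: 13.05
tool_pos: [0.4993, 0.2603, 0.1632]
ee_rot: [-0.0, 0.043, 0.999, -0.0]
contact_force: [0.6, -0.2, -1.3]
grip_width: 0.016
grip_force: 45.0
```

Request:
servo_tool:
  targets:
    - [0,[0,0,0.7],[0,0,0]]
    - [0,[0,0,1.3],[0,0,0]]
    - [0,[0,0,1.3],[0,0,0]]

```text
clock: 13.35
tool_pos: [0.4994, 0.2603, 0.162]
ee_rot: [0.0, 0.043, 0.999, 0.0]
contact_force: [-0.7, -0.9, -1.7]
grip_width: 0.0158
grip_force: 45.0
```

Request:
servo_tool:
  targets:
    - [0,[0,0,0.5],[0,0,0]]
    - [0,[0,0,0.8],[0,0,0]]
    - [0,[0,0,0.8],[0,0,0]]

```text
clock: 13.65
tool_pos: [0.4994, 0.2603, 0.1619]
ee_rot: [0.0, 0.043, 0.999, 0.0]
contact_force: [-3.3, -1.8, 4.8]
grip_width: 0.016
grip_force: 45.0
```

Request:
servo_tool:
  targets:
    - [0.19,[0,0,0],[0,0,0]]
    - [0.21,[0,0,0],[0,0,0]]
    - [0.24,[0,0,0],[0,0,0]]
    - [0.3,[0,0,0],[0,0,0]]
    - [0.4,[0,0,0],[0,0,0]]
    - [0.4,[0,0,0],[0,0,0]]
    - [0.4,[0,0,0],[0,0,0]]
  force: 10

```text
clock: 14.35
tool_pos: [0.4994, 0.2603, 0.1612]
ee_rot: [-0.0, 0.043, 0.999, -0.0]
contact_force: [-0.0, 0.1, 0.2]
grip_width: 0.035
grip_force: 0.0
```

Request:
servo_tool:
  targets:
    - [0.4,[0,0,-5],[0,0,0]]
    - [0.4,[0,0,-15],[0,0,0]]
    - [0.4,[0,0,-30],[0,0,0]]
    - [0.4,[0,0,-50],[0,0,0]]
    - [0.4,[0,0,-80],[0,0,0]]
    - [0.4,[0,0,-110],[0,0,0]]
    - [0.4,[0,0,-130],[0,0,0]]
    - [0.4,[0,0,-130],[0,0,0]]

```text
clock: 15.15
tool_pos: [0.5008, 0.2609, 0.2952]
ee_rot: [0.002, 0.043, 0.999, 0.002]
contact_force: [0.9, 0.4, 0.3]
grip_width: 0.0352
grip_force: 0.0
```

Run:
```python
from h import *
import pickle
a,o=shot("wrist","w6.png");pickle.dump(o,open("w6.pkl","wb"));s,_=shot("scene","s6.png");ct=cam("wrist",o)
print(o["tool_pos"])
K=C+D*.0285+[0,0,.143]
for p in((-10,5),(-38,36),(-58,36)):print(p,proj("wrist",K+EX*p[0]/1e3+[0,0,p[1]/1e3],ct).round(1))
for n,p in(("tile+",(19,20,-35)),("tile-",(19,-20,-35)),("b+",(19,20,-90)),("b-",(19,-20,-90))):print(n,proj("scene",K+EX*p[0]/1e3+D*p[1]/1e3+[0,0,p[2]/1e3]).round(1))
u,v=proj("scene",K).astype(int);print(u,v)
W=np.zeros((600,800,3),np.uint8)
W[:350,:]=cv2.resize(a[190:330,140:460],(800,350),interpolation=cv2.INTER_CUBIC)
W[350:,:500]=cv2.resize(s[v-40:v+60,u-100:u+100],(500,250),interpolation=cv2.INTER_CUBIC)
cv2.imwrite("pics/c6.png",W)
```

```text
[0.50079176 0.26091044 0.29518475]
(-10, 5) [281.3 230.4]
(-38, 36) [281.5 213.6]
(-58, 36) [281.5 191. ]
tile+ [331.8 272.2]
tile- [320.1 260.5]
b+ [329.2 283.8]
b- [317.9 272.4]
333 253
```

View pics/c6.png

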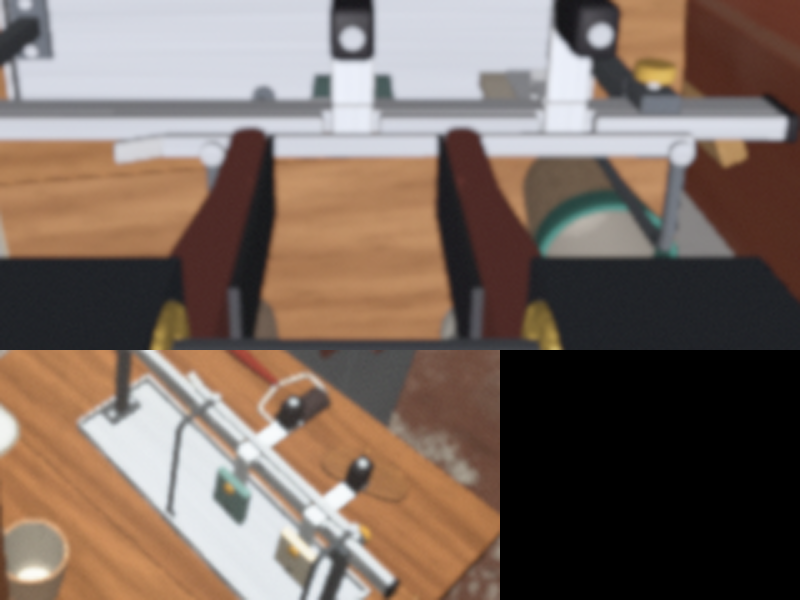

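The green-tile carrier hangs straight, seated in the notch at (353,120) at the same level as the one already there. The gripper is clear, so I hand in.

```bash
python3 -c "
from station import env
print(env.job_done())"
```

```text
the job is handed in; nothing more can be done
None
```

The carrier is released and hangs straight in the empty notch, as the final pictures showed. I handed the job in at about 15 s on the robot's clock; the hand-in gave no verdict.

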